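# Wipe the gouge chips off the sprung carving bed

## Robot

A 7-joint arm with a two-finger parallel gripper is mounted at the origin on the work surface. World frame = base frame: x ahead of the robot, y to its left, z up, the work surface at z = 0. Lengths are in m, angles in rad, forces in N, time in s.
With the tool pointing down it reaches from about 0.35 to 0.9 m from the base axis. Payload 8.1 kg.
Tool frame: the origin (TCP) lies at the very end of the fingers, on their centre line; the grasp point (between the pads) lies 19 mm behind it (arm.tcp_to_grasp is the z of the grasp point in the tool frame, in m); z points along the fingers, y is the line along which they close (so a half turn about z gives the same grasp; the last joint's range is limited). The gripper opens to 92 mm and grips with 3 to 60 N. Pads are 19 mm wide; open, the fingers measure 130 mm over their backs; the gripper's body (75 mm by 190 mm) begins 47 mm behind the grasp point.
Start: joints at [-1.394, 0.434, 0.025, 1.573, -0.012, 1.134, -0.075], TCP at [0.173, 0.601, 0.227] pointing down, gripper open.
Joint ranges: [-2.62, 2.62], [-0.44, 2.09], [-1.27, 1.32], [0.08, 2.57], [-1.32, 4.46], [0.12, 2], [-2.74, 2.74]. Speed limits (rad/s): [2.22, 2.22, 3.01, 3.01, 3.14, 3.14, 3.14].

## Interface

Orientations are given as a rotation vector (axis times angle).
In Python, from cell import readout, vision, sign_off, arm gives the robot as it stands. The module is installed in compiled form; this text tells all that it offers.
- The arm moves only by the shell command python3 -m creep 'ROWS' [FORCE]. ROWS is JSON, a list of rows, each a list of 5 numbers: the shift along the tool's x, y, z in units of 4 cm (1.0 is 4 cm), then the turn about the tool's z in units of 4 degrees (1.0 is 4 degrees), then the opening, from 0 (shut) to 1 (fully open). A call has 1 to 12 rows; each row shifts and turns the commanded pose from where the row before left it, along the tool's axes as they then stand; what a row does not reach is not made up. A row lasts 1/8 s, in which the tool goes at most 62.5 mm and 10.7 degrees, less where a joint would pass 70% of its speed; a pose out of reach is approached as far as the arm can. A call with a number of a shift or a turn outside -1 to 1 is refused whole. A call with a gripper value outside its range is refused whole. The fingers move at their own pace and stop on an object; FORCE is the grip in N (left out, the last holds). Time passes only in rows, so rows that do not move let the fingers close. It gives the time, the measured TCP pose, the force, the opening and the grip force at its end, in the units of the state.
- readout.observe(): the state, without advancing time (a new reading comes with each control period).
- vision.get_image(name): name is "scene" or "top"; returns a dict with "pixels" (400x640x3 uint8, blue, green, red), "z_map" (400x640 float32, m along the optical axis (not along the pixel's ray), 0 where there is no reading), "camera_matrix" (3x3 intrinsics, pixels), "position" and "rotation" of the camera in the world. Camera axes: x right, y up, looking along -z (the intrinsics and any distortion apply to the point x, -y, -z); pixel columns grow to the right and rows downward; lengths in m; the calibration is good to about 2 mm. A picture is of the moment at which its call begins.
- sign_off(): hands the job in; it is judged then, once.
The state is a dict: "clock": time; "joints": joint angles; "dq": joint speeds; "joint_efforts": joint torques, N m; "position": TCP position; "ee_rot": TCP orientation; "force": force on the tool from outside, world axes, zero at the start; "ft_torque": the same for the moment, N m; "width": opening from 0.0 (shut) to 1.0 (fully open); "gripper_force": force on a finger pad.
Only numpy, scipy, OpenCV 4.12 (cv2) and the standard library are available. Lean on these libraries where they do the work, as an engineer would, in place of code of your own. Each camera call takes 0.05 s, during which the arm holds its last target. There are 200 camera calls.

## Task

Take the red-handled scraper block, press its steel sole down on the end of the carving bed away from the green tray, behind the four wood chips, and, bearing down steadily but gently all the way along (the board is not quite level), wipe the whole length so that all four chips drop into that tray, then stand the scraper back upright on its blue pad and let go. Move the chips only with the scraper, do not lean on the bed so hard that its springs bottom, and leave everything else where it lies.

Things in the scene. Friction and masses are not known exactly. Their poses are not given: they have to be found in the camera images.
- scraper: Scraper block, 72 mm high, 0.2 to 0.4 kg: a flat steel sole 180 x 36 x 16 mm (x, y, z) with a red plastic grip 120 x 28 x 56 mm (x, y, z) centred on top. Origin: centre of the underside, z up; x along the 180 mm edge. Take it across the grip's 28 mm (y). It wipes along its own y, the 180 mm edge square across the bed.
- frame: Carving bed: a dark wooden board 200 (x) x 240 (y) x 20 mm on rubber springs over a grey fixed, level frame of the same plan, 26 mm high. Origin: centre of the frame's underside on the bench, z up. Wiped along y to whichever end has the green tray. The board sinks without tipping, 1 mm per 8 N, and bottoms at 3 mm (24 N). Over 3 N is needed to wipe, 10 to 15 N is good, over 30 N is too hard.
- bed_top (a point): Nominal centre of the board's top, 60 mm above the frame's origin: a point of the frame, not measured on the board. The board's levelling screws are left as somebody set them: all of it may be 3 mm higher or lower than this, and it may slope along its y by up to 0.05 rad (each end up to 6 mm up or down), so feel its height all along the stroke.
- tray: Green chip tray, open top, 220 (x) x 100 (y) x 40 mm high, walls 4 mm, fixed 4 mm beyond one end of the bed (either the +y or the -y end, it varies), square with the bed; its rim is about 20 mm lower than the bed. Origin: centre of its underside, 174 mm from the bed's centre, axes parallel to the bed's. The grey tray of the same size with tuning pegs at the other end is not for chips.
- pad: Blue felt pad of the scraper, 210 (x) x 80 (y) x 4 mm, fixed on the bench to the left or the right. Origin: centre of its underside, z up. The scraper starts on it with its x along the pad's.
- chip0: Curled maple gouge chip, about 60 (y) x 22 (x) mm, 8 mm thick with its +y end curling up to 16 mm, 12 g, loose on the bed. Origin: underside, near its middle. At the start it lies wholly within 70 mm of the bed's centre along the bed's y and 85 mm along its x.
- chip1: Curled maple gouge chip, about 60 (y) x 22 (x) mm, 8 mm thick with its +y end curling up to 16 mm, 12 g, loose on the bed. Origin: underside, near its middle. At the start it lies wholly within 70 mm of the bed's centre along the bed's y and 85 mm along its x.
- chip2: Curled maple gouge chip, about 60 (y) x 22 (x) mm, 8 mm thick with its +y end curling up to 16 mm, 12 g, loose on the bed. Origin: underside, near its middle. At the start it lies wholly within 70 mm of the bed's centre along the bed's y and 85 mm along its x.
- chip3: Curled maple gouge chip, about 60 (y) x 22 (x) mm, 8 mm thick with its +y end curling up to 16 mm, 12 g, loose on the bed. Origin: underside, near its middle. At the start it lies wholly within 70 mm of the bed's centre along the bed's y and 85 mm along its x.
- gouge1: Gouge with a light wooden handle, 200 mm long, lying loose near the robot; leave it.
- gouge2: Gouge with a dark wooden handle, 190 mm long, lying loose near the robot; leave it.
- gluejar: Loose glue jar, 66 mm across, 85 mm high, origin under its centre; leave it.
- mallet: Loose wooden mallet lying behind the bed, about 230 mm long and 60 mm high; leave it.
- cramp: Loose dark steel cramp lying flat, 160 x 110 mm, 15 mm high; leave it.
- corkblock: Loose cork sanding block 110 x 60 x 34 mm on the other (cork) pad; leave it.
Mind the look-alikes: they are no part of the job. Of the things that look like the pad, the largest one is meant.

How it is judged:
On the way, in this order (a step that is already met when the one before it is completed fails the run):
1. the scraper bears on the bed (over 3 N) behind the chips, at the end away from the green tray (its centre more than 230 mm from the tray's) (contact force between scraper and frame above 3 N and horizontal distance between scraper and tray above 0.23 m), for 0.1 s.
2. still bearing on the bed (over 3 N) near the middle (centre 165 to 215 mm from the tray's) (contact force between scraper and frame above 3 N and horizontal distance between scraper and tray between 0.165 and 0.215 m), for 0.1 s.
3. still bearing on the bed (over 3 N) close to the green tray's end (centre 80 to 125 mm from the tray's) (contact force between scraper and frame above 3 N and horizontal distance between scraper and tray between 0.08 and 0.125 m), for 0.1 s.
At the end, for the whole second after the job is handed in: All four chips lie at rest in the green tray (their origins inside its outline and less than 50 mm above the bench), and the scraper stands upright (within 0.1 rad) and at rest on its blue pad, its centre within 50 mm of the pad's centre along the pad's length and 30 mm across (x of chip0 in the frame of tray between -0.11 and 0.11 m and y of chip0 in the frame of tray between -0.05 and 0.05 m and height (world z) of each of chip0, chip1, chip2, chip3 below 0.05 m and linear speed of each of chip0, chip1, chip2, chip3, scraper below 0.02 m/s and x of chip1 in the frame of tray between -0.11 and 0.11 m and y of chip1 in the frame of tray between -0.05 and 0.05 m and x of chip2 in the frame of tray between -0.11 and 0.11 m and y of chip2 in the frame of tray between -0.05 and 0.05 m and x of chip3 in the frame of tray between -0.11 and 0.11 m and y of chip3 in the frame of tray between -0.05 and 0.05 m and x of scraper in the frame of pad between -0.05 and 0.05 m and y of scraper in the frame of pad between -0.03 and 0.03 m and height (world z) of scraper below 0.01 m and angle between scraper's own z axis and vertical below 0.1 rad); the robot touches nothing.
It fails at once if the scraper presses on the bed with more than 30 N (the springs bottom) (contact force between scraper and frame above 30 N).
It fails at once if the fingers or arm push a chip (contact force between any of the fingers, the arm and chip0 above 0.5 N or contact force between any of the fingers, the arm and chip1 above 0.5 N or contact force between any of the fingers, the arm and chip2 above 0.5 N or contact force between any of the fingers, the arm and chip3 above 0.5 N).
It fails at once if something else on the bench is moved by more than 20 mm (distance of any of gouge1, gouge2, gluejar, mallet, cramp, corkblock from where it was at the start of the episode above 0.02 m).
It also fails if it takes over 67 s, if anything falls off the work surface, if the arm or the gripper's body presses on something with over 40 N, if the wrist force passes 120 N, or if a joint passes its speed limit or range.

## Working session

There is one attempt and no reset: what is moved stays moved. The work goes in short steps, Python scripts to look and compute and a shell command to move; the robot and the scene stay as the last step left them, time stands still between calls to the robot, and variables do not carry over. Pictures are saved under pics/ and viewed, at most 10 in all, crops included, and the job is handed in when it is done.

```bash
mkdir -p pics; cat > h.py <<'E'
import numpy as np, cv2
from cell import readout, vision, sign_off, arm
def cloud(im):
    K=np.array(im["camera_matrix"]);z=im["z_map"];v,u=np.mgrid[:400,:640]
    P=np.dstack([(u-K[0,2])/K[0,0]*z,-(v-K[1,2])/K[1,1]*z,-z])
    return P@np.array(im["rotation"]).T+np.array(im["position"])
E
python3 - <<'E'
from h import *
for n in("top","scene"):
    im=vision.get_image(n);cv2.imwrite(f"pics/{n}0.png",im["pixels"]);np.savez(f"{n}0.npz",**im)
    print(n,im["position"],np.array(im["rotation"]).round(3).tolist(),im["camera_matrix"])
s=readout.observe();print(s, arm.tcp_to_grasp, list(im))
E
```

```text
top [ 0.27789574 -0.03071705  1.36180023] [0.135, -0.119, -1.548] [[460.29632051   0.         322.95575929]
 [  0.         460.29632051 200.28302481]
 [  0.           0.           1.        ]]
scene [1.27891065 0.20264725 0.93009443] [0.509, 0.697, 1.764] [[436.31002015   0.         318.23953156]
 [  0.         436.31002015 197.24727046]
 [  0.           0.           1.        ]]
{'clock': 0.1, 'joints': array([-1.39357749,  0.43514222,  0.02499427,  1.57397714, -0.01161298,
        1.13397556, -0.07510092]), 'dq': array([-2.80861313e-04, -1.71302564e-03, -4.06992412e-04, -2.08622931e-03,
        5.65297577e-05, -9.22293644e-04,  3.57582366e-04]), 'joint_efforts': array([ 2.80382061e-03, -6.69123101e+01,  9.87953357e-01, -3.15149939e+01,
       -6.04422670e-02,  3.74385004e-02,  6.68791631e-05]), 'position': array([0.17254996, 0.6002571 , 0.22604176]), 'ee_rot': array([-4.38242802e-01, -3.11080566e+00,  2.12879854e-03]), 'force': array([-0.29716805,  0.97075365, -0.45729915]), 'ft_torque': array([-0.04875436, -0.01968169, -0.01559876]), 'gripper_force': 0.0, 'width': 1.0014243054186054} -0.0188 ['pixels', 'z_map', 'camera_matrix', 'position', 'rotation']
```

```bash
sed -i 's/np.array(im\["rotation"\]).T/cv2.Rodrigues(np.array(im["rotation"],float))[0].T/' h.py
```

```text
(no output)
```

View pics/top0.png

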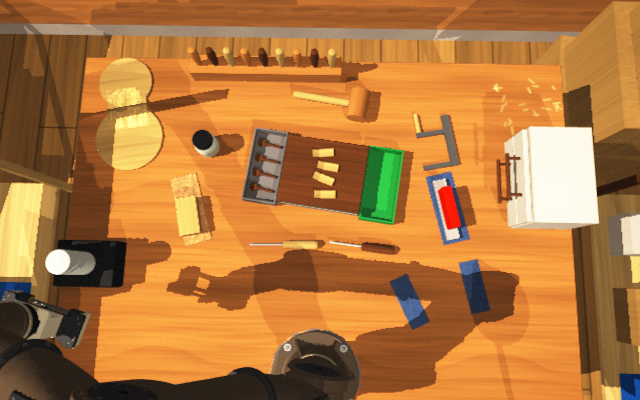

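View pics/scene0.png

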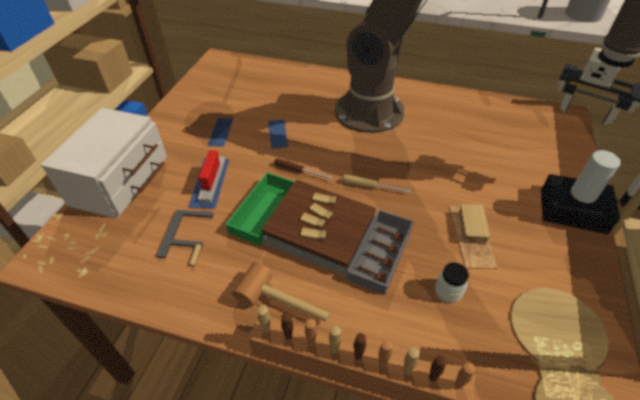

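Top view: the only red-handled block is at (449,207), on the large blue pad. The blue look-alikes at (409,301) and (475,287) are smaller and hold nothing. The green tray is at (381,185), the grey peg tray at (265,165), and the chips at (323,152), (327,167), (323,179) and (325,194). My choice is the block at (449,207). Next I measure it and check a close crop.

```bash
cat >> h.py <<'E'
def rays(im,px,z):
    K=np.array(im["camera_matrix"]);R=cv2.Rodrigues(np.array(im["rotation"],float))[0];c=np.array(im["position"])
    px=np.atleast_2d(px);d=np.c_[(px[:,0]-K[0,2])/K[0,0],-(px[:,1]-K[1,2])/K[1,1],-np.ones(len(px))]@R.T
    return c+d*((z-c[2])/d[:,2])[:,None]
def rect(im,mask,z):
    v,u=np.nonzero(mask);P=rays(im,np.c_[u,v],z)[:,:2]
    (c,(a,b),t)=cv2.minAreaRect((P*1000).astype(np.float32))
    if a<b:a,b,t=b,a,t+90
    return np.round(c,1),round(a,1),round(b,1),round((t+90)%180-90,1)   # long-axis angle, deg, mm
E
python3 - <<'E'
from h import *
im=dict(np.load("top0.npz"));C=cloud(im);hsv=cv2.cvtColor(im["pixels"],cv2.COLOR_BGR2HSV)
def m(lo,hi,box):
    k=cv2.inRange(hsv,lo,hi);o=np.zeros_like(k);x0,y0,x1,y1=box;o[y0:y1,x0:x1]=k[y0:y1,x0:x1];return o>0
red=m((0,190,120),(5,255,255),(425,165,475,250))|m((172,150,80),(180,255,255),(425,165,475,250))
zr=C[...,2][red];print("red z",np.percentile(zr,[5,50,90]))
top=red&(C[...,2]>.065);print("red top",rect(im,top,.076),top.sum())
blue=m((95,80,40),(130,255,255),(420,160,475,250))
print("pad blue",rect(im,blue,.004), np.median(C[...,2][blue]))
sole=(C[...,2]>.012)&(C[...,2]<.03)&np.isin(np.arange(640),np.arange(425,475))[None]&((np.arange(400)>165)&(np.arange(400)<250))[:,None]
print("sole",rect(im,sole,.02))
for b in((385,265,435,335),(450,250,500,325)):print("other",rect(im,m((95,80,40),(130,255,255),b),.002))
g=m((40,100,40),(85,255,255),(345,130,420,235));print("tray",rect(im,g&(C[...,2]>.03),.04),np.median(C[...,2][g]))
# board pixels: dark brown
b=m((0,60,20),(20,255,110),(270,125,375,220));b&=(C[...,2]>.045)
print("board",rect(im,b,.06),b.sum())
P=C[b];A=np.c_[P[:,:2],np.ones(len(P))];k=np.linalg.lstsq(A,P[:,2],rcond=None)[0];print("plane",k,"std",np.std(P[:,2]-A@k))
fr=m((0,0,0),(180,255,255),(235,120,420,235))&(C[...,2]>.025)&(C[...,2]<.09)
print("all",rect(im,fr,.04))
crop=cv2.resize(im["pixels"][120:255,235:480],None,fx=3.2,fy=3.2,interpolation=2);cv2.imwrite("pics/crop1.png",crop)
E
```

```text
red z [0.00703536 0.07322878 0.07737374]
red top (array([ 477.6, -373.5]), 118.0, 30.4, 12.5) 434
pad blue (array([ 486.7, -383.9]), 205.2, 75.6, 13.9) 0.0038177683452539357
sole (array([ 504.8, -376.9]), 229.0, 62.6, 14.9)
other (array([ 210.5, -269.2]), 144.8, 53.0, 25.6)
other (array([ 258.2, -456.9]), 145.0, 52.8, 12.3)
tray (array([ 546.6, -182.7]), 221.5, 100.2, -8.3) 0.004807077219397882
board (array([571.6, -11. ]), 239.4, 199.9, 82.1) 128
plane [-0.86814879  0.00382362  0.57343714] std 0.10236687429038602
all (array([607.9, -16.1]), 447.8, 295.3, 81.7)
```

View pics/crop1.png

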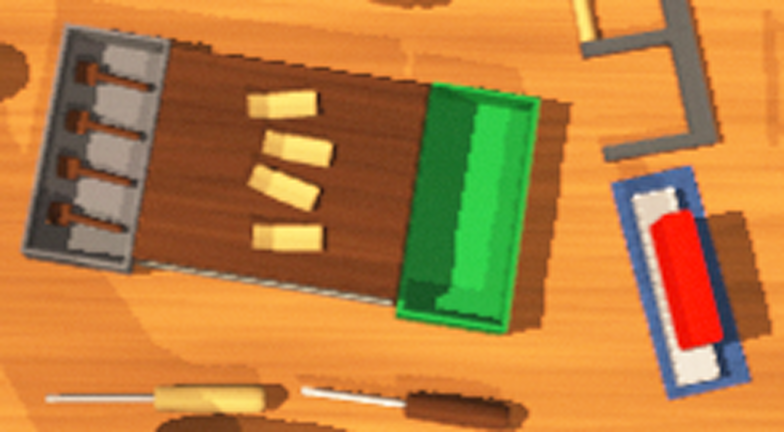

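The crop shows the red grip and steel sole on the blue pad (scraper centre about (455,207) in the full image), with all four chips in the middle of the board. Tray and board measurements agree: 174 mm apart, and the sizes match. Next: the board plane, the chip extents and the obstacles near the start.

```bash
cat >> h.py <<'E'
th=np.deg2rad(-8.2);EX=np.array([np.cos(th),np.sin(th)]);EY=np.array([-EX[1],EX[0]]);BED=np.array([.5717,-.0107])
def tobed(P): d=P[...,:2]-BED; return np.stack([d@EX,d@EY],-1)
E
python3 - <<'E'
from h import *
for n in("top","scene"):
    im=dict(np.load(n+"0.npz"));C=cloud(im);b=tobed(C);hsv=cv2.cvtColor(im["pixels"],cv2.COLOR_BGR2HSV)
    ins=(abs(b[...,0])<.095)&(abs(b[...,1])<.115)&(C[...,2]>.04)&(C[...,2]<.1)
    chip=ins&(hsv[...,2]>150);brd=ins&(hsv[...,2]<130)
    x,y,z=b[brd][:,0],b[brd][:,1],C[brd][:,2];A=np.c_[x,y,np.ones(len(x))];k=np.linalg.lstsq(A,z,rcond=None)[0];r=z-A@k
    g=abs(r)<.005;k=np.linalg.lstsq(A[g],z[g],rcond=None)[0];print(n,"plane",k.round(4),"std",r[g].std(),g.sum())
    print("chip range bed",b[chip].min(0),b[chip].max(0),chip.sum())
    L=(C[...,2]>.03)&(C[...,0]>.2)&(C[...,1]>.35)&(C[...,1]<.9)&(C[...,0]<.5);P=C[L];print("left obst",P.min(0),P.max(0))
    peg=(abs(b[...,0])<.11)&(b[...,1]>.125)&(b[...,1]<.22);print("pegs zmax",np.percentile(C[peg][:,2],99))
E
```

```text
top plane [-0.0005 -0.0331  0.058 ] std 0.0022929612861559783 1797
chip range bed [-0.0747921  -0.11184253] [0.07861419 0.10881267] 767
left obst [0.20003735 0.35013131 0.03006944] [0.49882377 0.73594023 0.49602954]
pegs zmax 0.04306752581730724
scene plane [ 0.0003 -0.0333  0.0573] std 0.0016902218788913907 4204
chip range bed [-0.07567478 -0.05014376] [0.07728297 0.03761879] 520
left obst [0.20000032 0.35007738 0.03001767] [0.49986589 0.7324549  0.53935295]
pegs zmax 0.040104042434593555
```

```bash
cat > go.py <<'E'
import sys
from h import *
# go.py x y z [yaw of tool y, deg]: prints totals in row units from the present pose (turn applied after shift)
s=readout.observe();R=cv2.Rodrigues(s["ee_rot"])[0];t=np.array([float(v) for v in sys.argv[1:4]])
yaw=np.rad2deg(np.arctan2(R[1,1],R[0,1]))
print("units",(R.T@(t-s["position"])/.04).round(3),"turn",None if len(sys.argv)<5 else round(-(float(sys.argv[4])-yaw)/4,2),"yaw",yaw.round(1),"t",s["clock"],"pos",s["position"].round(4),"F",s["force"].round(2))
E
python3 -m creep '[[-0.17,-0.6,-0.25,0,1],[-0.17,-0.6,-0.25,0,1],[-0.17,-0.6,-0.25,0,1],[-0.17,-0.6,-0.25,0,1],[-0.17,-0.6,-0.25,0,1],[-0.17,-0.6,-0.25,0,1],[-0.17,-0.6,-0.25,0,1],[-0.17,-0.6,-0.25,0,1]]' && python3 -m creep '[[-0.67,-0.46,0,0,1],[-0.67,-0.46,0,0,1],[-0.67,-0.46,0,0,1],[-0.67,-0.46,0,0,1],[-0.67,-0.46,0,0,1],[-0.67,-0.46,0,0,1],[-0.67,-0.46,0,0,1],[-0.67,-0.46,0,0,1],[-0.67,-0.46,0,0,1],[-0.67,-0.46,0,0,1],[-0.67,-0.46,0,0,1],[-0.67,-0.46,0,0,1]]' && python3 go.py .478 -.374 .2 102.7
```

```text
clock: 1.1
position: [0.1718, 0.4, 0.3068]
ee_rot: [-0.438, -3.111, 0.001]
force: [0.1, 0.4, 0.3]
width: 0.999
gripper_force: 0.0
clock: 2.6
position: [0.4203, 0.0991, 0.3066]
ee_rot: [-0.438, -3.111, 0.0]
force: [0.5, 0.5, 0.7]
width: 0.998
gripper_force: 0.0
units [ -4.654 -10.97    2.663] turn -7.18 yaw 74.0 t 2.6 pos [0.4203 0.0991 0.3066] F [0.52 0.46 0.75]
```

```bash
python3 -m creep '[[-0.39,-0.914,0.2,0,1],[-0.39,-0.914,0.2,0,1],[-0.39,-0.914,0.2,0,1],[-0.39,-0.914,0.2,0,1],[-0.39,-0.914,0.2,0,1],[-0.39,-0.914,0.2,0,1],[-0.39,-0.914,0.2,0,1],[-0.39,-0.914,0.2,0,1],[-0.39,-0.914,0.2,0,1],[-0.39,-0.914,0.2,0,1],[-0.39,-0.914,0.2,0,1],[-0.39,-0.914,0.2,0,1]]' && python3 -m creep '[[0,0,0,-0.9,1],[0,0,0,-0.9,1],[0,0,0,-0.9,1],[0,0,0,-0.9,1],[0,0,0,-0.9,1],[0,0,0,-0.9,1],[0,0,0,-0.9,1],[0,0,0,-0.9,1],[0,0,0,0,1]]' && python3 go.py .478 -.374 .038 102.7; python3 - <<'E'
from h import *
im=vision.get_image("scene");hsv=cv2.cvtColor(im["pixels"],cv2.COLOR_BGR2HSV);C=cloud(im)
P=C.copy();red=((hsv[...,0]>172)|(hsv[...,0]<5))&(hsv[...,1]>180)&(abs(P[...,0]-.478)<.1)&(abs(P[...,1]+.374)<.06)&(P[...,2]>.06)
print(red.sum(),P[red].mean(0),rect(im,red&(P[...,2]>.069),.076))
cv2.imwrite("pics/a1.png",cv2.resize(im["pixels"][60:260,120:380],None,fx=3,fy=3))
E
```

```text
clock: 4.1
position: [0.4787, -0.3742, 0.2099]
ee_rot: [-0.438, -3.11, -0.001]
force: [0.8, 0.9, 0.2]
width: 0.997
gripper_force: 0.0
clock: 5.22
position: [0.4785, -0.3731, 0.2105]
ee_rot: [0.349, -3.122, -0.001]
force: [-0.2, -0.5, 0.1]
width: 1.0
gripper_force: 0.0
units [ 0.017 -0.021  4.311] turn 0.01 yaw 102.7 t 5.225 pos [ 0.4785 -0.3731  0.2105] F [-0.25 -0.47  0.09]
318 [ 0.4918629  -0.37104752  0.07314907] (array([ 294.5, -485.7]), 567.5, 54.2, 30.0)
```

View pics/a1.png

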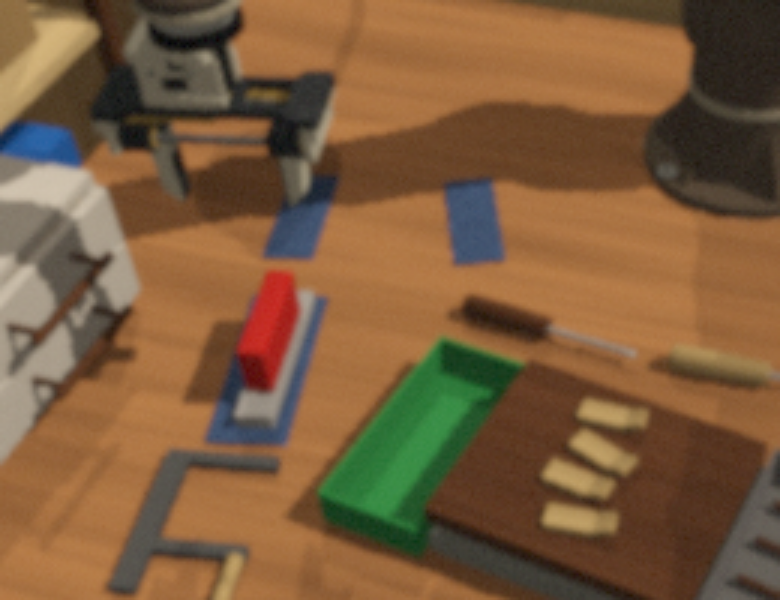

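The crop shows the gripper hovering open above and behind the scraper, jaws across the grip. The red grip is at about (270,330) in the crop. One check of the grip centre in the scene view, then down.

```bash
python3 - <<'E'
from h import *
im=dict(np.load("scene0.npz"));hsv=cv2.cvtColor(im["pixels"],cv2.COLOR_BGR2HSV);P=cloud(im)
red=(((hsv[...,0]>172)|(hsv[...,0]<5))&(hsv[...,1]>150)).astype(np.uint8);red[:, :185]=0;red[:,240:]=0;red[:130]=0;red[220:]=0
print(red.sum())
for z in(.076,):
  t=(red>0)&(P[...,2]>.070);print(t.sum(),rect(im,t,z))
  Q=P[t];print(np.percentile(Q,[3,50,97],axis=0).round(4))
E
python3 -m creep '[[0,0,0.5,0,1],[0,0,0.5,0,1],[0,0,0.5,0,1],[0,0,0.5,0,1],[0,0,0.3,0,1],[0,0,0.2,0,1],[0,0,0,0,1]]'
```

```text
513
264 (array([ 487. , -365.1]), 117.8, 42.9, 12.5)
[[ 0.4339 -0.3925  0.0706]
 [ 0.4912 -0.3733  0.074 ]
 [ 0.5404 -0.3532  0.0776]]
clock: 6.15
position: [0.4786, -0.3732, 0.1105]
ee_rot: [0.349, -3.122, -0.001]
force: [-0.4, 0.4, -0.2]
width: 1.002
gripper_force: 0.0
```

```bash
python3 - <<'E'
from h import *
for n,b in(("top",(425,165,475,250)),("scene",(185,130,240,220))):
    im=dict(np.load(n+"0.npz"));hsv=cv2.cvtColor(im["pixels"],cv2.COLOR_BGR2HSV);P=cloud(im)
    box=np.zeros((400,640),bool);box[b[1]:b[3],b[0]:b[2]]=1
    a=np.deg2rad(12.7);ex=np.array([np.cos(a),np.sin(a)]);ey=np.array([-ex[1],ex[0]]);o=np.array([.478,-.374])
    for nm,t in(("red",box&((hsv[...,0]>172)|(hsv[...,0]<5))&(hsv[...,1]>150)&(P[...,2]>.071)&(P[...,2]<.082)),("sole",box&(hsv[...,1]<70)&(P[...,2]>.015)&(P[...,2]<.026)),("blue",box&(hsv[...,0]>95)&(hsv[...,0]<130)&(hsv[...,1]>80)&(P[...,2]<.012))):
        Q=P[t];d=Q[:,:2]-o;l=np.c_[d@ex,d@ey]*1000
        print(n,nm,t.sum(),np.percentile(l,[1,99],axis=0).round(1).tolist(),"z",np.median(Q[:,2]).round(4))
E
```

```text
top red 383 [[-58.1, -15.1], [57.8, 12.2]] z 0.0746
top sole 289 [[-88.3, -19.3], [89.9, 16.7]] z 0.0193
top blue 636 [[-95.4, -49.9], [108.3, 26.9]] z 0.0038
scene red 242 [[-49.8, -15.8], [63.4, 11.0]] z 0.0741
scene sole 199 [[-82.0, -20.4], [94.5, 15.2]] z 0.0189
scene blue 430 [[-238.2, -55.3], [107.7, 23.2]] z 0.0028
```

```bash
python3 -m creep '[[-0.05,-0.04,0.4,0,1],[0,0,0.4,0,1],[0,0,0.4,0,1],[0,0,0.35,0,1],[0,0,0.26,0,1],[0,0,0,0,1]]' && python3 -m creep '[[0,0,0,0,0],[0,0,0,0,0],[0,0,0,0,0],[0,0,0,0,0],[0,0,0,0,0],[0,0,0,0,0],[0,0,0,0,0],[0,0,0,0,0]]' 50
```

```text
clock: 6.9
position: [0.4805, -0.3741, 0.0374]
ee_rot: [0.349, -3.121, -0.002]
force: [0.8, -0.1, 0.4]
width: 1.0
gripper_force: 0.0
clock: 7.9
position: [0.4811, -0.3747, 0.0384]
ee_rot: [-0.349, 3.122, -0.001]
force: [-0.4, -1.4, -1.1]
width: 0.302
gripper_force: 50.0
```

```bash
python3 -m creep '[[0,0,-0.3,0,0],[0,0,-0.5,0,0],[0,0,-0.6,0,0],[0,0,-0.6,0,0],[0,0,-0.6,0,0],[0,0,-0.6,0,0],[0,0,-0.6,0,0],[0,0,-0.3,0,0],[0,0,0,0.5,0],[0,0,0,0.9,0],[0,0,0,0.9,0],[0,0,0,0.9,0]]' && python3 -m creep '[[0,0,0,0.9,0],[0,0,0,0.9,0],[0,0,0,0.22,0],[0,0,0,0,0],[0,0,0,0,0]]' && python3 go.py .5848 .0804 .2 81.8
```

```text
clock: 9.4
position: [0.4804, -0.3738, 0.201]
ee_rot: [-0.007, -3.14, -0.002]
force: [-0.5, 0.0, -2.8]
width: 0.303
gripper_force: 50.0
clock: 10.02
position: [0.4809, -0.3743, 0.2021]
ee_rot: [-0.221, -3.133, -0.0]
force: [-0.5, -0.3, -2.7]
width: 0.303
gripper_force: 50.0
units [-0.973 11.62   0.054] turn 0.03 yaw 81.9 t 10.025 pos [ 0.4809 -0.3743  0.2021] F [-0.51 -0.31 -2.67]
```

```bash
python3 -m creep '[[-0.07,0.4,0,0,0],[-0.08,0.9,0,0,0],[-0.08,0.95,0,0,0],[-0.08,0.95,0,0,0],[-0.08,0.95,0,0,0],[-0.08,0.95,0,0,0],[-0.08,0.95,0,0,0],[-0.08,0.95,0,0,0],[-0.08,0.95,0,0,0],[-0.08,0.95,0,0,0],[-0.08,0.95,0,0,0],[-0.08,0.95,0,0,0]]' && python3 -m creep '[[-0.08,0.7,0,0,0],[0,0.45,0,0,0],[0,0.2,0,0,0],[0,0,0,0,0],[0,0,0,0,0]]' && python3 go.py .5848 .0804 .1 81.8; python3 - <<'E'
from h import *
im=vision.get_image("scene");cv2.imwrite("pics/b1.png",cv2.resize(im["pixels"][60:300,180:440],None,fx=2.5,fy=2.5))
E
```

```text
clock: 11.52
position: [0.5794, 0.0505, 0.2024]
ee_rot: [0.22, 3.134, 0.001]
force: [0.9, -1.2, -3.0]
width: 0.3
gripper_force: 50.0
clock: 12.15
position: [0.5903, 0.0995, 0.2025]
ee_rot: [0.225, 3.133, -0.001]
force: [-0.4, -0.3, -3.5]
width: 0.301
gripper_force: 50.0
units [ 0.068 -0.49   2.563] turn -0.0 yaw 81.8 t 12.15 pos [0.5903 0.0995 0.2025] F [-0.4  -0.27 -3.49]
```

View pics/b1.png

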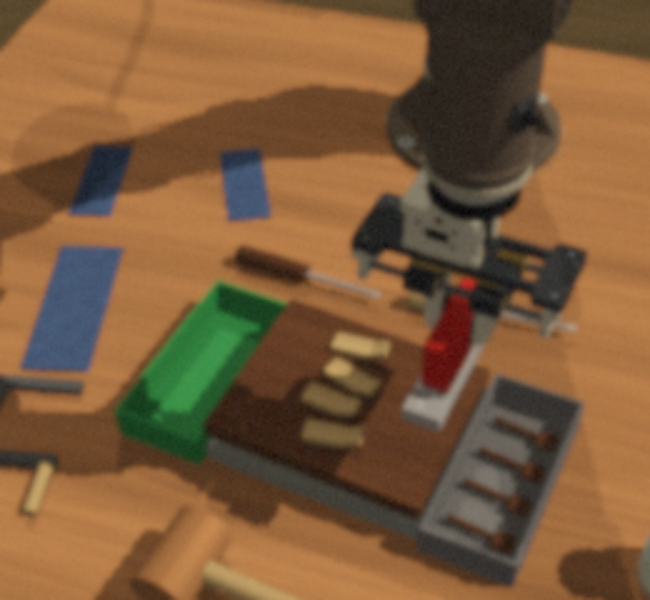

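The scraper hangs level over the far end, behind the chips (about (435,350) in the crop), square across the bed. Now the descent, feeling for contact.

```bash
python3 -m creep '[[0.03,-0.25,0.3,0,0],[0.03,-0.24,0.5,0,0],[0,0,0.6,0,0],[0,0,0.6,0,0],[0,0,0.4,0,0],[0,0,0.2,0,0],[0,0,0.05,0,0],[0,0,0,0,0],[0,0,0,0,0]]' && python3 -m creep '[[0,0,0.04,0,0],[0,0,0.04,0,0],[0,0,0,0,0]]'  && python3 -m creep '[[0,0,0.03,0,0],[0,0,0,0,0]]' && python3 go.py .5848 .0804 .09 81.8
```

```text
clock: 13.32
position: [0.5857, 0.082, 0.097]
ee_rot: [0.222, 3.133, 0.001]
force: [-0.7, -0.7, -3.5]
width: 0.302
gripper_force: 50.0
clock: 13.7
position: [0.5851, 0.0819, 0.093]
ee_rot: [-0.222, -3.133, 0.0]
force: [-0.3, -0.6, -3.4]
width: 0.299
gripper_force: 50.0
clock: 13.95
position: [0.5852, 0.0819, 0.0918]
ee_rot: [-0.222, -3.134, 0.0]
force: [0.4, 0.1, -4.4]
width: 0.304
gripper_force: 50.0
units [ 0.004 -0.037  0.046] turn 0.02 yaw 81.9 t 13.95 pos [0.5852 0.0819 0.0918] F [ 0.44  0.12 -4.38]
```

```bash
python3 -m creep '[[0,0,0.03,0,0],[0,0,0,0,0]]' && python3 -m creep '[[0,0,0.02,0,0],[0,0,0,0,0]]' | sed -n 1,4p && python3 -m creep '[[0,0,0.02,0,0],[0,0,0,0,0]]'| sed -n 1,4p
```

```text
clock: 14.2
position: [0.5852, 0.0819, 0.0906]
ee_rot: [-0.222, -3.134, 0.0]
force: [0.0, -0.5, -4.0]
width: 0.307
gripper_force: 50.0
clock: 14.45
position: [0.5853, 0.0819, 0.09]
ee_rot: [0.222, 3.134, 0.0]
force: [-0.6, 0.3, -1.2]
clock: 14.7
position: [0.5854, 0.0819, 0.0894]
ee_rot: [0.222, 3.133, 0.0]
force: [-1.4, 1.0, 2.8]
```

```bash
python3 -m creep '[[0,0,0.03,0,0],[0,0,0,0,0]]'| sed -n 1,4p && python3 -m creep '[[0,-0.1,-0.003,0,0],[0,-0.1,-0.003,0,0],[0,-0.1,-0.003,0,0],[0,-0.1,-0.003,0,0]]'| sed -n 1,4p
```

```text
clock: 14.95
position: [0.5855, 0.0818, 0.0885]
ee_rot: [0.222, 3.133, 0.001]
force: [-3.1, -0.4, 8.1]
clock: 15.45
position: [0.5844, 0.0681, 0.0893]
ee_rot: [0.22, 3.131, 0.004]
force: [0.6, 6.0, 6.0]
```

```bash
python3 -m creep '[[0,-0.12,-0.001,0,0],[0,-0.12,-0.002,0,0],[0,-0.12,-0.004,0,0],[0,-0.12,-0.004,0,0],[0,-0.12,-0.004,0,0]]'| sed -n 1,4p;  python3 -m creep '[[0,-0.12,-0.004,0,0],[0,-0.12,-0.004,0,0],[0,-0.12,-0.004,0,0],[0,-0.12,-0.004,0,0]]'| sed -n 1,4p
```

```text
clock: 16.08
position: [0.5812, 0.0444, 0.09]
ee_rot: [0.22, 3.131, 0.005]
force: [0.7, 4.1, 6.6]
clock: 16.58
position: [0.5785, 0.0254, 0.0907]
ee_rot: [0.22, 3.131, 0.005]
force: [0.9, 5.7, 7.2]
```

Steady at about 10 N of contact. Continuing.

```bash
for i in 1; do python3 -m creep '[[0,-0.12,-0.004,0,0],[0,-0.12,-0.004,0,0],[0,-0.12,-0.004,0,0],[0,-0.12,-0.004,0,0],[0,-0.12,-0.004,0,0],[0,-0.12,-0.004,0,0]]'| sed -n 1,4p; python3 -m creep '[[0,-0.12,-0.004,0,0],[0,-0.12,-0.004,0,0],[0,-0.12,-0.004,0,0],[0,-0.12,-0.004,0,0]]'| sed -n 1,4p; done
```

```text
clock: 17.32
position: [0.5745, -0.0031, 0.0916]
ee_rot: [0.219, 3.131, 0.004]
force: [0.8, 5.3, 6.2]
clock: 17.82
position: [0.5717, -0.0222, 0.0922]
ee_rot: [0.22, 3.131, 0.004]
force: [-0.6, 6.8, 6.8]
```

```bash
python3 - <<'E'
from h import *
im=vision.get_image("scene");cv2.imwrite("pics/b2.png",cv2.resize(im["pixels"][120:280,210:420],None,fx=3.5,fy=3.5))
E
python3 go.py .5557 -.1217 .094 81.8
```

```text
units [ 0.047 -2.495 -0.05 ] turn 0.03 yaw 81.9 t 17.875 pos [ 0.5716 -0.0231  0.0922] F [0.93 4.81 7.1 ]
```

View pics/b2.png

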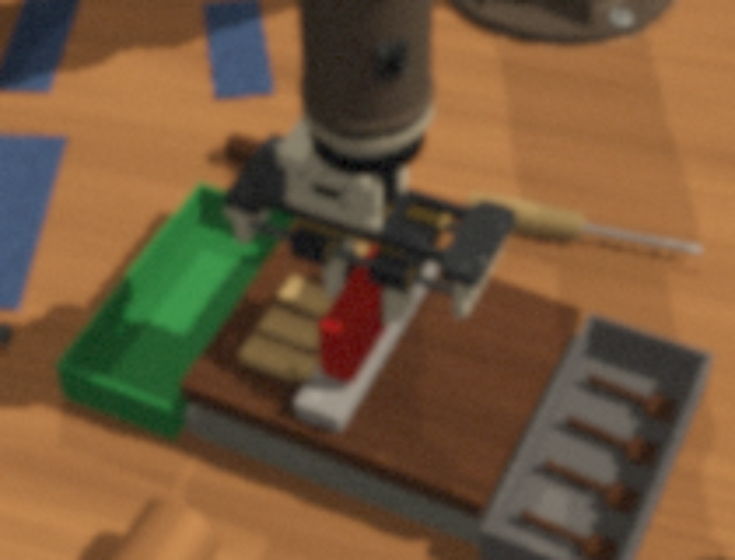

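The sole is past mid-bed with the chips ahead of it at about (285,325) in the crop (the fourth is hidden behind the gripper). Force is steady.

```bash
python3 -m creep '[[0,-0.12,-0.004,0,0],[0,-0.12,-0.004,0,0],[0,-0.12,-0.004,0,0],[0,-0.12,-0.004,0,0],[0,-0.12,-0.004,0,0],[0,-0.12,-0.004,0,0]]'| sed -n 1,4p; python3 -m creep '[[0,-0.12,-0.004,0,0],[0,-0.12,-0.004,0,0],[0,-0.12,-0.004,0,0],[0,-0.12,-0.004,0,0],[0,-0.12,-0.004,0,0]]'| sed -n 1,4p
```

```text
clock: 18.62
position: [0.5676, -0.0508, 0.0931]
ee_rot: [0.22, 3.131, 0.004]
force: [1.6, 5.1, 6.2]
clock: 19.25
position: [0.5641, -0.0748, 0.0938]
ee_rot: [0.22, 3.131, 0.004]
force: [0.6, 5.9, 6.1]
```

```bash
python3 -m creep '[[0,-0.12,-0.004,0,0],[0,-0.12,-0.004,0,0],[0,-0.12,-0.004,0,0],[0,-0.12,-0.004,0,0],[0,-0.12,-0.004,0,0]]'| sed -n 1,4p; python3 -m creep '[[0,-0.12,-0.004,0,0],[0,-0.12,-0.004,0,0],[0,-0.12,-0.004,0,0],[0,-0.12,-0.003,0,0],[0,-0.12,-0.003,0,0],[0,0,0,0,0]]'| sed -n 1,4p
python3 - <<'E'
from h import *
im=vision.get_image("scene");cv2.imwrite("pics/b3.png",cv2.resize(im["pixels"][120:280,210:420],None,fx=3.5,fy=3.5))
E
```

```text
clock: 19.88
position: [0.5607, -0.0987, 0.0945]
ee_rot: [0.22, 3.132, 0.003]
force: [1.2, 5.8, 6.1]
clock: 20.62
position: [0.5566, -0.1241, 0.0949]
ee_rot: [0.222, 3.132, 0.0]
force: [1.6, 3.2, 5.4]
```

View pics/b3.png

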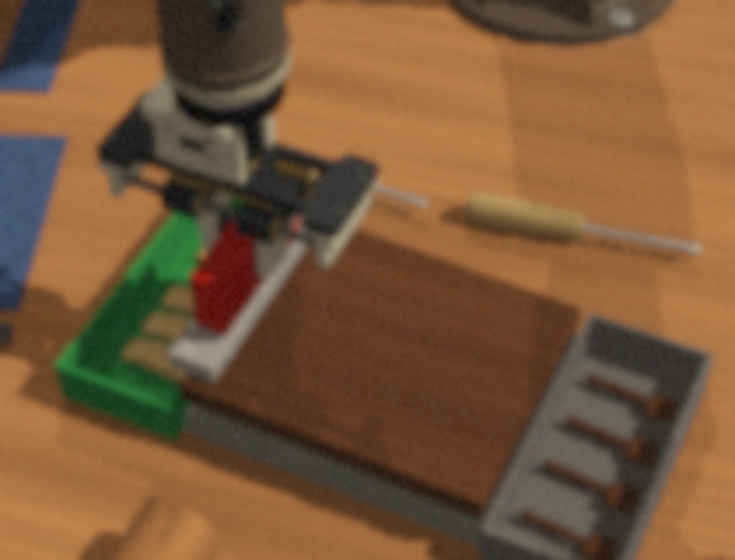

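The chips have gone over the end into the tray (about (160,330) in the crop). I lift clear and check.

```bash
python3 -m creep '[[0,0,-0.15,0,0],[0,0,-0.4,0,0],[0,0,-0.6,0,0],[0,0,-0.6,0,0],[0,0,-0.6,0,0],[0,0,-0.3,0,0],[0,0.5,0,0,0],[0,0.8,0,0,0],[0,0.8,0,0,0],[0,0.8,0,0,0],[0,0.5,0,0,0],[0,0,0,0,0]]' | sed -n 1,4p
python3 - <<'E'
from h import *
for n in("top","scene"):
    im=vision.get_image(n);C=cloud(im);b=tobed(C)-[0,-.174];hsv=cv2.cvtColor(im["pixels"],cv2.COLOR_BGR2HSV)
    m=((hsv[...,0]>12)&(hsv[...,0]<32)&(hsv[...,1]<170)&(hsv[...,2]>70)&(abs(b[...,0])<.115)&(abs(b[...,1])<.08)&(C[...,2]>.002)).astype(np.uint8)
    k,l,st,ce=cv2.connectedComponentsWithStats(m)
    for i in range(1,k):
        if st[i,4]>15:
            q=l==i;print(n,st[i,4],ce[i].round(),b[q].mean(0).round(3),"z",np.percentile(C[q][:,2],[5,50,95]).round(3))
cv2.imwrite("pics/c1.png",cv2.resize(im["pixels"][120:280,210:420],None,fx=3.5,fy=3.5))
E
```

```text
clock: 22.18
position: [0.575, 0.0121, 0.2002]
ee_rot: [-0.218, -3.133, -0.0]
force: [-0.1, -0.9, -4.0]
top 150 [381. 169.] [0.052 0.004] z [0.007 0.014 0.02 ]
top 154 [380. 178.] [0.022 0.003] z [0.005 0.013 0.018]
top 152 [378. 188.] [-0.009  0.004] z [0.006 0.014 0.02 ]
top 159 [375. 207.] [-0.065  0.004] z [0.005 0.014 0.019]
top 25 [353. 214.] [-0.099  0.068] z [0.008 0.027 0.057]
scene 172 [280. 192.] [-0.063  0.016] z [0.005 0.014 0.063]
scene 461 [261. 214.] [0.026 0.005] z [0.004 0.013 0.017]
```

View pics/c1.png

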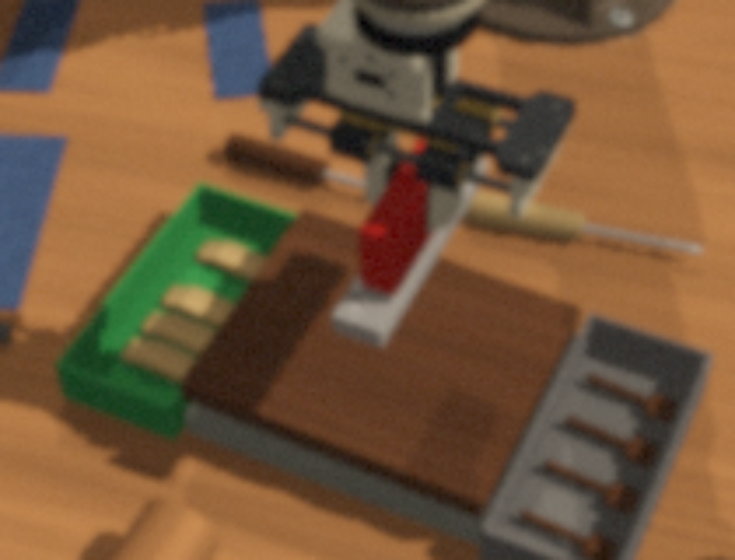

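All four chips lie flat in the green tray (z about 14 mm, within 4 mm of its midline). Now back to the pad.

```bash
python3 go.py .486 -.383 .2 103; python3 -m creep '[[0.08,-0.5,0,0,0],[0.08,-0.9,0,0,0],[0.08,-0.9,0,0,0],[0.08,-0.9,0,0,0],[0.08,-0.9,0,0,0],[0.08,-0.9,0,0,0],[0.08,-0.9,0,0,0],[0.08,-0.9,0,0,0],[0.08,-0.9,0,0,0],[0.08,-0.9,0,0,0],[0.08,-0.9,0,0,0]]'| sed -n 1,4p;  python3 -m creep '[[0,-0.4,0,-0.4,0],[0,0,0,-0.9,0],[0,0,0,-0.9,0],[0,0,0,-0.9,0],[0,0,0,-0.9,0],[0,0,0,-0.9,0],[0,0,0,-0.4,0],[0,0,0,0,0],[0,0,0,0,0]]'| sed -n 1,4p; python3 go.py .486 -.383 .045 103
```

```text
units [  0.804 -10.023   0.022] turn -5.29 yaw 81.8 t 22.275 pos [0.5748 0.0093 0.2005] F [-0.02 -1.39 -3.29]
clock: 23.65
position: [0.4839, -0.364, 0.2008]
ee_rot: [-0.227, -3.133, 0.001]
force: [0.0, 0.2, -2.9]
clock: 24.78
position: [0.4838, -0.3769, 0.2005]
ee_rot: [0.355, -3.121, -0.0]
force: [-0.7, 0.7, -2.9]
units [-0.019 -0.162  3.888] turn -0.0 yaw 103.0 t 24.775 pos [ 0.4838 -0.3769  0.2005] F [-0.72  0.65 -2.85]
```

```bash
python3 -m creep '[[-0.02,-0.16,0.3,0,0],[0,0,0.6,0,0],[0,0,0.6,0,0],[0,0,0.6,0,0],[0,0,0.6,0,0],[0,0,0.5,0,0],[0,0,0.4,0,0],[0,0,0.2,0,0],[0,0,0.1,0,0],[0,0,0,0,0]]'| sed -n 1,4p;  python3 -m creep '[[0,0,0.05,0,0],[0,0,0.05,0,0],[0,0,0,0,0],[0,0,0,0,0]]'| sed -n 1,4p
```

```text
clock: 26.02
position: [0.4867, -0.3827, 0.0447]
ee_rot: [-0.358, 3.121, -0.0]
force: [0.3, -0.2, -3.2]
clock: 26.52
position: [0.4866, -0.3825, 0.0406]
ee_rot: [-0.358, 3.121, -0.0]
force: [0.2, -0.0, -3.6]
```

```bash
python3 -m creep '[[0,0,0.04,0,0],[0,0,0,0,0]]'| sed -n 1,4p;  python3 -m creep '[[0,0,0.015,0,0],[0,0,0,0,0]]'| sed -n 1,4p
```

```text
clock: 26.78
position: [0.4865, -0.3825, 0.0388]
ee_rot: [0.358, -3.121, -0.0]
force: [-0.7, 0.2, -3.0]
clock: 27.02
position: [0.4866, -0.3825, 0.0384]
ee_rot: [-0.358, 3.121, 0.0]
force: [0.5, 0.1, -2.8]
```

```bash
python3 -m creep '[[0,0,0.015,0,0],[0,0,0,0,0]]'| sed -n 1,4p; python3 -m creep '[[0,0,0,0,0.5],[0,0,0,0,0.75],[0,0,0,0,1],[0,0,0,0,1],[0,0,0,0,1],[0,0,0,0,1],[0,0,0,0,1],[0,0,0,0,1]]' && python3 -m creep '[[0,0,-0.2,0,1],[0,0,-0.4,0,1],[0,0,-0.6,0,1],[0,0,-0.6,0,1],[0,0,-0.6,0,1],[0,0,-0.6,0,1],[0,0,-0.6,0,1],[0,0,-0.4,0,1],[0,0,0,0,1],[0,0,0,0,1]]'
python3 - <<'E'
from h import *
im=vision.get_image("scene");cv2.imwrite("pics/d1.png",cv2.resize(im["pixels"][90:290,150:430],None,fx=2.8,fy=2.8))
E
```

```text
clock: 27.28
position: [0.4866, -0.3826, 0.0383]
ee_rot: [-0.358, 3.121, 0.0]
force: [-1.3, 0.8, 4.6]
clock: 28.28
position: [0.4866, -0.3825, 0.0377]
ee_rot: [-0.358, 3.121, 0.0]
force: [-0.1, -1.0, 0.1]
width: 0.999
gripper_force: 0.0
clock: 29.52
position: [0.4862, -0.3822, 0.1971]
ee_rot: [0.358, -3.12, -0.001]
force: [0.3, 0.6, 0.0]
width: 0.995
gripper_force: 0.0
```

View pics/d1.png

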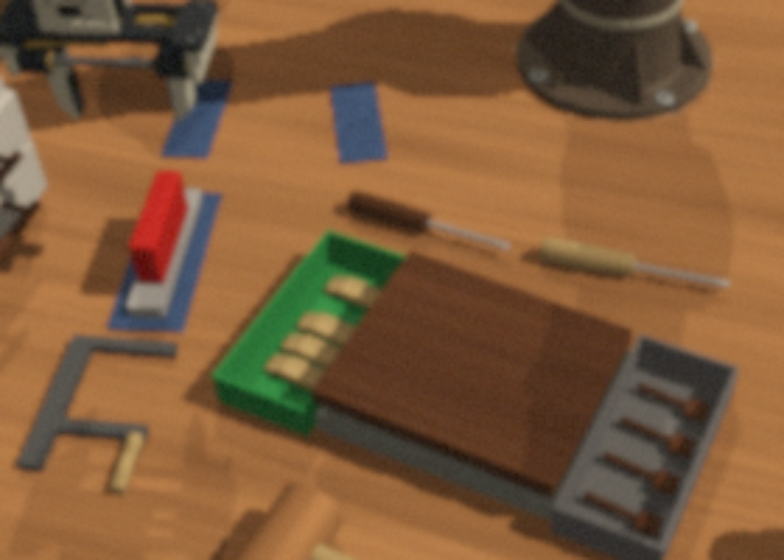

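The scraper stands upright on its pad (about (160,245) in the crop), the four chips are in the green tray (about (320,330)), and the gripper is clear.

```bash
python3 -c "
from cell import sign_off
print(sign_off())"
```

```text
the job is handed in; nothing more can be done
None
```

I handed the job in at about 29.6 s: all four chips are in the green tray, the scraper stands upright on its blue pad with the gripper clear, and contact with the bed read about 10 N along the stroke; no verdict came back.

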